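Dispense one vial cap and nudge it into the round nest

TASK

Press the plunger of the cap dispenser fully down once, steadily, with a fingertip and let it come back up, so that a single cap comes out onto the bench. Then gently nudge that cap along the bench, without pinching it or picking it up, all the way into the nest with the round back (not the square one), lying flat. Leave the other caps in the dispenser and do not disturb the things standing around.

Things in the scene. Friction and masses are not known exactly. Their poses are not given: they have to be found in the camera images.
- dispenser: Fixed grey metal vial-cap dispenser, 108 x 60 mm. Origin on the bench under the middle of the upright cap magazine (42 x 42 mm, 52 mm tall, clear front). It ejects along its -x: the exit slot is in the front face, 21 mm from the origin, where its 3 mm floor ends. Behind (+x) a housing, 46 mm wide, 48 mm tall, to 81 mm from the origin, carries the plunger. Each full press pushes out the lowest cap.
- landing (a point): Point on the bench (z = 0) 58 mm in front of the dispenser's origin (along its -x): about where the centre of an ejected cap lies after a full, steady press.
- plunger_top (a point): Centre of the top of the dispenser's round black plunger knob (28 mm across), 50 mm behind the dispenser's origin along its +x and 76 mm above the bench when up. It moves straight down.
- plunger (a joint): Travel of the plunger in m: 0 = up (at rest), 0.018 = fully down on its stop. A spring brings it back up; it takes about 2 N to start and 7 N at the bottom. When it rises the blade inside draws back and the next cap sinks to the floor of the magazine.
- cap_1: The lowest cap in the magazine, the one that is ejected: black ribbed plastic screw cap, a disc 30 mm across and 18 mm high, about 18 g. Origin at the centre of its underside: 3 mm above the bench in the magazine, 0 when flat on the bench.
- cap_2: Second cap of the stack in the magazine, like cap_1, 18 mm above it at the start.
- cap_3: Third (top) cap of the stack, sticking 5 mm out of the magazine, like cap_1, 36 mm above it at the start.
- round_nest: Fixed grey painted metal horseshoe with a ROUND back, no floor, left (+y) of the dispenser. Walls 14 mm high, 7 mm thick, 54 mm over all; inside a half circle of radius 20 mm, origin on the bench at its centre. +y points to its back; the mouth, 40 mm wide, faces -y, 9 mm from the origin, its ends rounded. A cap pushed home has its centre within 5 mm of the origin, its rear edge sticking out of the mouth.
- square_nest: Fixed nest of the same size, material and axes, but with a flat back and SQUARE inner corners; about 85 mm nearer to or farther from the robot than the round one. Left empty. Behind the nests the tall analyzer stands at x > 0.59, y from -0.12 to 0.22: keep the arm clear of it.
- control_vial_1: Loose bystander: brown glass vial with a red cap, 25 mm wide, 48 mm tall, upright. Its origin is the centre of its underside.
- control_vial_3: Loose bystander: brown glass vial with a blue cap, 25 mm wide, 48 mm tall, upright. Its origin is the centre of its underside.
- timer: Loose bystander: white lab timer, 60 x 70 x 22 mm (the one nearer the front edge; another stands farther back). Its origin is the centre of its underside.
- specimen_cup_1: Loose bystander: white specimen cup with a yellow-orange lid, 64 mm wide, 71 mm tall. Its origin is the centre of its underside.
- marker_1: Loose bystander: black-capped felt marker lying flat, 133 mm long along its y axis, 12 mm thick. Its origin is the centre of its underside.
- forceps: Loose bystander: steel forceps lying flat, 133 mm long along its y axis, 16 mm wide, 9 mm high. Its origin is the centre of its underside.
Not all that is in view belongs to the job. What is shaped like the dispenser but purple is not meant.

How it is judged:
By the outcome, as a careful person would: the job done as asked, in the order asked, and still so for the second after the job is handed in, with the robot touching nothing.
It also fails if it takes over 54 s, if anything falls off the work surface, if the arm or the gripper's body presses on something with over 40 N, if the wrist force passes 120 N, or if a joint passes its speed limit or range.

ROBOT

A 6-joint arm with a two-finger parallel gripper is mounted at the origin on a cart in front of the work surface, level with it; the furniture and walls round the work are solid. World frame = base frame: x ahead of the robot, y to its left, z up, the work surface at z = 0. Lengths are in m, angles in rad, forces in N, time in s.
With the tool pointing down it reaches from about 0.275 to 0.85 m from the base axis. Payload 5.2 kg.
Tool frame: the origin (TCP) lies where the fingers leave the gripper's body, on its centre line; the fingertips stand 73 mm ahead of it and the grasp point (between the pads) lies 54 mm ahead of it; z points along the fingers, y is the direction in which the jaws open and shut (so a half turn about z gives the same grasp; the last joint's range is limited). The gripper opens to 85 mm and grips with 20 to 120 N. Pads are 22 mm wide; open, the fingers measure 114 mm over their backs; the gripper's body (76 mm by 85 mm) begins 54 mm behind the grasp point. The pads swing forward as they close: fully open they stand 13 mm farther back than shut.
Start: joints at [1.039, 0.259, 1.535, -0, 1.348, -0.203], TCP at [0.178, 0.521, 0.304] pointing down, gripper open.
Joint ranges: [-3.14, 3.14], [-0.91, 2.08], [0.19, 2.58], [-1.22, 4.36], [0.22, 2.71], [-3.12, 3.12]. Speed limits (rad/s): [2.57, 2.57, 3.14, 3.14, 3.14, 3.14].

INTERFACE

Orientations are given as a rotation vector (axis times angle).
In Python, from workcell import ctrl, read_camera, calibration, order gives the robot as it stands.
- The arm moves only by the shell command python3 -m handwheel 'ROWS' [OPENING] [FORCE]. ROWS is JSON, a list of rows, each an object of numbers: "dx", "dy", "dz": the shift along the tool's x, y, z in mm; "roll": the turn about the tool's z in rad. In form: [{"dx": .., "dy": .., "dz": .., "roll": ..}, ...]. A call has 1 to 12 rows; each row is the pose to reach, as a shift and turn from the pose measured when the call began, along the tool's axes at that moment; what a row does not reach only later rows make up. A row lasts 1/12 s, in which the tool goes at most 41.7 mm and 7.16 degrees, less where a joint would pass 70% of its speed; a pose out of reach is approached as far as the arm can. A call with a gripper value outside its range is refused whole. OPENING is the closure, from -1 (fully open) to 1 (shut), set as the call begins (- or left out, the last holds). The fingers move at their own pace and stop on an object; FORCE is the grip in N (left out, the last holds). Time passes only in rows, so rows that repeat a pose let the fingers close. It gives the time, the measured TCP pose, the force and the opening at its end, in the units of the state.
- ctrl.read_state(): the state, without advancing time (a new reading comes with each control period).
- read_camera(name): name is "scene" or "top" or "wrist"; returns (picture, depth): 420x560x3 uint8, blue, green, red; 420x560 float32, m along the optical axis (not along the pixel's ray), 0 where there is no reading.
- calibration(name): a dict with "fx", "fy", "cx", "cy" (pixels), "k1" (the pictures are not rectified: a ray, as slopes to the right and down, at radius r is drawn at 1 + k1 r^2 times it, then the intrinsics apply), "R" (3x3) and "t" (3): a world point X has camera coordinates R X + t. Camera axes: x right, y down, z forward; pixel columns grow to the right and rows downward; lengths in m; the calibration is good to about 2 mm. A picture is of the moment at which its call begins: read the wrist's pose just before it. calibration takes no time and is no camera call; for the wrist camera it gives the pose at the moment of the call.
- order.job_done(): hands the job in, once; it reports no verdict.
The state is a dict: "clock": time; "joint_pos": joint angles; "qd": joint speeds; "joint_torque": joint torques, N m; "tool_pos": TCP position; "tcp_rot": TCP orientation; "force": force on the tool from outside, world axes, zero at the start; "wrist_torque": the same for the moment, N m; "finger_gap": finger opening in m.
Only numpy, scipy, OpenCV 4.12 (cv2) and the standard library are available. Lean on these libraries where they do the work, as an engineer would, in place of code of your own. Each camera call takes 0.05 s, during which the arm holds its last target.

## Working session

There is one attempt and no reset: what is moved stays moved. The work goes in short steps, Python scripts to look and compute and a shell command to move; the robot and the scene stay as the last step left them, time stands still between calls to the robot, and variables do not carry over. Pictures are saved under pics/ and viewed, and the job is handed in when it is done.

```bash
ls; mkdir -p pics; python3 - <<'E'
from workcell import ctrl, read_camera, calibration
import cv2, numpy as np
s=ctrl.read_state()
for k in s: print(k,np.round(s[k],4))
for n in ["scene","top","wrist"]:
    c=calibration(n); print(n,{k:np.round(v,3).tolist() for k,v in c.items()})
for n in ["scene","top"]:
    p,d=read_camera(n); cv2.imwrite(f"pics/{n}0.png",p); np.save(f"{n}0.npy",d); 
E
```

```text
pics
clock 0.0
joint_pos [ 1.0392  0.2594  1.5361  0.      1.348  -0.2028]
qd [-0.0001  0.0004 -0.0011 -0.0001  0.0016 -0.0002]
joint_torque [-7.00000e-04 -4.46031e+01 -2.90570e+01 -4.00000e-04  1.16000e-02
 -0.00000e+00]
tool_pos [0.1774 0.5202 0.303 ]
tcp_rot [-5.1400e-01 -3.0985e+00  2.8000e-03]
force [-0.6057 -0.3236 -1.2139]
wrist_torque [-0.0402  0.0105 -0.0039]
finger_gap 0.0853
scene {'fx': 468.751, 'fy': 468.751, 'cx': 281.326, 'cy': 206.282, 'k1': 0.006, 'R': [[0.545, -0.838, 0.006], [-0.409, -0.272, -0.871], [0.732, 0.472, -0.491]], 't': [-0.5, 0.266, 0.853]}
top {'fx': 382.306, 'fy': 382.306, 'cx': 286.964, 'cy': 210.918, 'k1': -0.021, 'R': [[0.067, -0.998, -0.005], [-0.976, -0.064, -0.21], [0.209, 0.019, -0.978]], 't': [-0.236, 0.563, 1.031]}
wrist {'fx': 328.138, 'fy': 328.138, 'cx': 281.609, 'cy': 206.06, 'k1': -0.018, 'R': [[0.323, 0.946, -0.001], [0.894, -0.305, 0.329], [0.311, -0.107, -0.944]], 't': [-0.549, -0.042, 0.381]}
```

View pics/scene0.png

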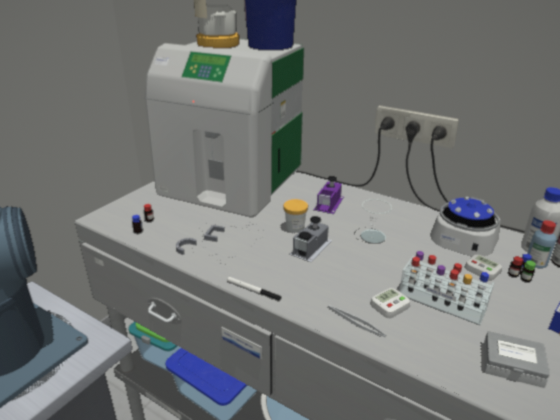

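View pics/top0.png

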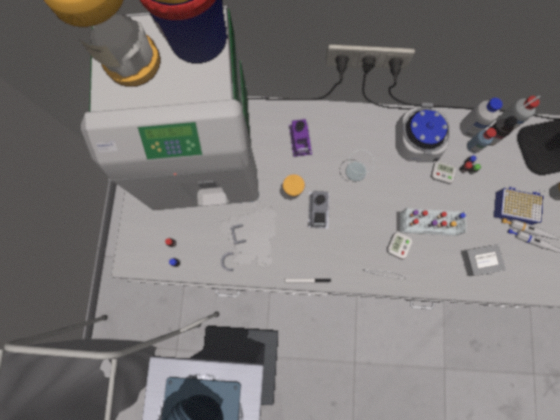

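Grey dispenser: top (319,209), scene (312,237). The purple one at top (301,137) is the decoy. Nests are at top (231,261), which looks round, and (239,234), which looks square. I'll enlarge to confirm.

```bash
cat > h.py <<'E'
import cv2, numpy as np
from workcell import ctrl, read_camera, calibration
def K(c): return np.array([[c['fx'],0,c['cx']],[0,c['fy'],c['cy']],[0,0,1.]]), np.array([c['k1'],0,0,0,0.])
def ray(c,u,v):
    k,d=K(c); p=cv2.undistortPoints(np.array([[[u,v]]],float),k,d)[0,0]
    R=np.array(c['R']); t=np.array(c['t']); return -R.T@t, R.T@np.array([p[0],p[1],1.])
def onz(c,u,v,z):
    o,r=ray(c,u,v); return o+r*(z-o[2])/r[2]
def dep(c,u,v,D):
    o,r=ray(c,u,v); return o+r*D
def proj(c,X):
    k,d=K(c); return cv2.projectPoints(np.array(X,float).reshape(-1,1,3),cv2.Rodrigues(np.array(c['R']))[0],np.array(c['t'],float),k,d)[0][:,0]
E
python3 - <<'E'
import cv2,numpy as np
a=cv2.imread('pics/top0.png')[180:300,160:360]; cv2.imwrite('pics/t0c.png',cv2.resize(a,None,fx=4,fy=4,interpolation=cv2.INTER_CUBIC))
a=cv2.imread('pics/scene0.png')[170:310,120:350]; cv2.imwrite('pics/s0c.png',cv2.resize(a,None,fx=3.4,fy=3.4,interpolation=cv2.INTER_CUBIC))
E
```

```text
(no output)
```

View pics/t0c.png

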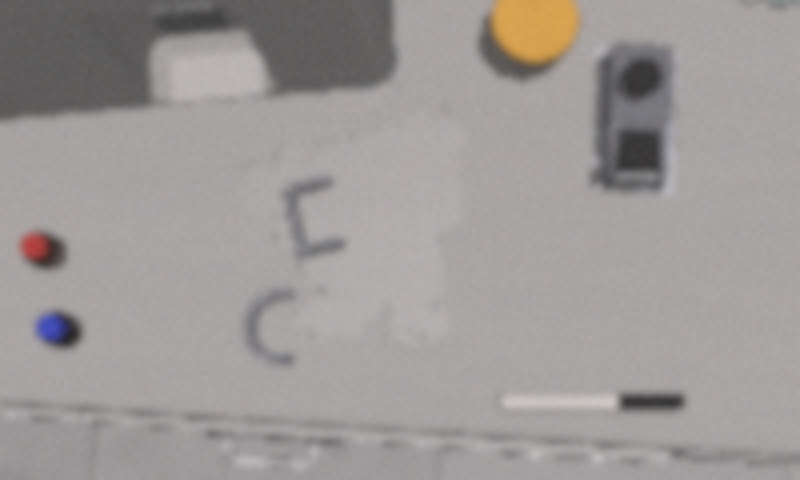

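View pics/s0c.png

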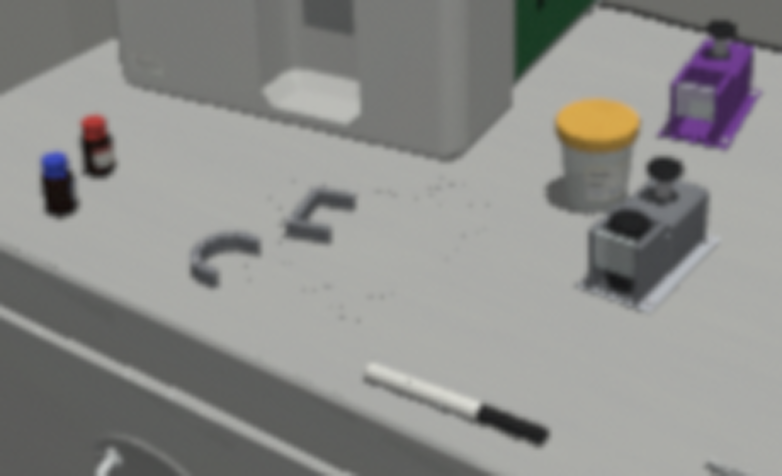

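Two round/square candidates: the C at top (229,261) has the round back, the one nearer the robot, and the E-shape at (238,234) is square. The dispenser is grey at (319,209), and purple is excluded. There is also a pale patch with specks around top (260,240) between them. Measuring next.

```bash
python3 - <<'E'
from h import *
T=calibration('top'); S=calibration('scene'); Dt=np.load('top0.npy'); Ds=np.load('scene0.npy')
f=lambda x,y:(160+x/4-.4,180+y/4-.4)
g=lambda x,y:(120+x/3.4-.35,170+y/3.4-.35)
P=lambda *a:print(a[0],np.round(a[1],4))
P('knob top',onz(T,*f(640,77),.076)); P('knob scene',onz(S,*g(665,170),.076))
P('knob dep',dep(T,*f(640,77),Dt[199,320]))
P('cap3 top',onz(T,*f(637,150),.057)); P('cap3 scene',onz(S,*g(631,222),.057))
for n,p in dict(rend1=(292,294),rend2=(290,359),rback=(248,328)).items(): P('T '+n,onz(T,*f(*p),.014))
for n,p in dict(rend1=(258,243),rend2=(212,278),rback=(200,250)).items(): P('S '+n,onz(S,*g(*p),.014))
for n,p in dict(se1=(330,182),se2=(342,243),sb1=(287,188),sb2=(303,256)).items(): P('T '+n,onz(T,*f(*p),.014))
P('red',onz(T,*f(37,247),.048)); P('blue',onz(T,*f(53,328),.048)); P('cup',onz(T,*f(535,25),.071))
P('marker',onz(T,*f(502,402),.006));P('marker',onz(T,*f(684,402),.006))
P('mag corners',[onz(T,*f(*p),.052) for p in [(663,182),(615,178)]])
P('front left foot',onz(T,*f(598,182),0)); P('patch',[onz(T,*f(*p),0) for p in [(300,320),(440,335),(450,120),(380,310)]])
# depth heights over nest
for n,(u0,u1,v0,v1) in dict(r=(218,250,248,276)).items():
    hs=[]
    for v in range(v0,v1):
        for u in range(u0,u1):
            D=Dt[v,u]
            if D>0:
                X=dep(T,u,v,D)
                if X[2]>.009: hs.append(X)
    hs=np.array(hs); print(n,len(hs),hs.min(0).round(3),hs.max(0).round(3),hs[:,2].mean())
E
```

```text
knob top [ 0.615  -0.2879  0.076 ]
knob scene [ 0.6082 -0.2967  0.076 ]
knob dep [ 0.6149 -0.2879  0.0764]
cap3 top [ 0.5662 -0.2897  0.057 ]
cap3 scene [ 0.5627 -0.2965  0.057 ]
T rend1 [ 0.4518 -0.0477  0.014 ]
T rend2 [ 0.4051 -0.0508  0.014 ]
T rback [ 0.4252 -0.0182  0.014 ]
S rend1 [ 0.4479 -0.0539  0.014 ]
S rend2 [ 0.3973 -0.057   0.014 ]
S rback [ 0.4183 -0.0255  0.014 ]
T se1 [ 0.5359 -0.0678  0.014 ]
T se2 [ 0.4914 -0.0807  0.014 ]
T sb1 [ 0.5294 -0.0365  0.014 ]
T sb2 [ 0.48   -0.0531  0.014 ]
red [0.4697 0.1315 0.048 ]
blue [0.4135 0.1128 0.048 ]
cup [ 0.6496 -0.2115  0.071 ]
marker [ 0.3851 -0.2052  0.006 ]
marker [ 0.3938 -0.3361  0.006 ]
mag corners [[ 0.5453 -0.3096  0.052 ]
 [ 0.5459 -0.2754  0.052 ]]
front left foot [ 0.5515 -0.2656  0.    ]
patch [[ 0.4345 -0.0532  0.    ]
 [ 0.4305 -0.1566  0.    ]
 [ 0.5915 -0.1518  0.    ]
 [ 0.4457 -0.1112  0.    ]]
r 83 [ 0.403 -0.053  0.009] [ 0.455 -0.015  0.021] 0.014106866948660842
```

```bash
python3 -m handwheel '[{"dx":-10,"dy":-11},{"dx":-27,"dy":-31},{"dx":-48,"dy":-55},{"dx":-70,"dy":-80},{"dx":-92,"dy":-105},{"dx":-114,"dy":-131},{"dx":-136,"dy":-156},{"dx":-158,"dy":-181},{"dx":-180,"dy":-206},{"dx":-202,"dy":-231},{"dx":-224,"dy":-256},{"dx":-245,"dy":-280}]' 1 20; python3 -m handwheel '[{"dx":-22,"dy":-25,"roll":0.09},{"dx":-44,"dy":-51,"roll":0.19},{"dx":-66,"dy":-76,"roll":0.29},{"dx":-88,"dy":-101,"roll":0.39},{"dx":-110,"dy":-126,"roll":0.49},{"dx":-132,"dy":-151,"roll":0.59},{"dx":-154,"dy":-176,"roll":0.69},{"dx":-176,"dy":-201,"roll":0.79},{"dx":-198,"dy":-226,"roll":0.89},{"dx":-220,"dy":-251,"roll":0.99},{"dx":-236,"dy":-271,"roll":1.09},{"dx":-245,"dy":-281,"roll":1.18}]'
```

```text
validation failed for argument at $[0]...
validation failed for argument at $[0]...
```

```bash
python3 -m handwheel '[{"dx":-10,"dy":-11,"dz":0,"roll":0},{"dx":-27,"dy":-31,"dz":0,"roll":0},{"dx":-48,"dy":-55,"dz":0,"roll":0},{"dx":-70,"dy":-80,"dz":0,"roll":0},{"dx":-92,"dy":-105,"dz":0,"roll":0},{"dx":-114,"dy":-131,"dz":0,"roll":0},{"dx":-136,"dy":-156,"dz":0,"roll":0},{"dx":-158,"dy":-181,"dz":0,"roll":0},{"dx":-180,"dy":-206,"dz":0,"roll":0},{"dx":-202,"dy":-231,"dz":0,"roll":0},{"dx":-224,"dy":-256,"dz":0,"roll":0},{"dx":-245,"dy":-280,"dz":0,"roll":0}]' 1 20
```

```text
clock: 1.1
tool_pos: [0.3188, 0.1745, 0.3034]
tcp_rot: [-0.514, -3.099, 0.003]
force: [0.8, 0.2, 0.3]
finger_gap: 0.0001
```

```bash
python3 -m handwheel '[{"dx":-22,"dy":-25,"dz":0,"roll":0.09},{"dx":-44,"dy":-51,"dz":0,"roll":0.19},{"dx":-66,"dy":-76,"dz":0,"roll":0.29},{"dx":-88,"dy":-101,"dz":0,"roll":0.39},{"dx":-110,"dy":-126,"dz":0,"roll":0.49},{"dx":-132,"dy":-151,"dz":0,"roll":0.59},{"dx":-154,"dy":-176,"dz":0,"roll":0.69},{"dx":-176,"dy":-201,"dz":0,"roll":0.79},{"dx":-198,"dy":-226,"dz":0,"roll":0.89},{"dx":-220,"dy":-251,"dz":0,"roll":0.99},{"dx":-236,"dy":-271,"dz":0,"roll":1.09},{"dx":-245,"dy":-281,"dz":0,"roll":1.18}]'; python3 - <<'E'
from h import *
c=calibration('wrist'); p,d=read_camera('wrist'); cv2.imwrite('pics/w1.png',p); np.save('w1.npy',d)
import json; json.dump({k:np.array(v).tolist() for k,v in c.items()},open('w1.json','w'))
s=ctrl.read_state(); print(s['clock'],s['tool_pos'],s['tcp_rot'],s['force'],s['joint_pos'])
E
```

```text
clock: 2.1
tool_pos: [0.4607, -0.1736, 0.3032]
tcp_rot: [2.159, 2.281, -0.004]
force: [0.2, -0.2, -0.1]
finger_gap: 0.0
2.15 [ 0.46128441 -0.17464699  0.30314798] [ 2.16485535  2.27461571 -0.00431263] [ 0.75836628 -1.93622257  0.27552556] [-0.58677129  0.15643218  1.66720711 -0.00305412  1.31700134 -0.63544329]
```

View pics/w1.png

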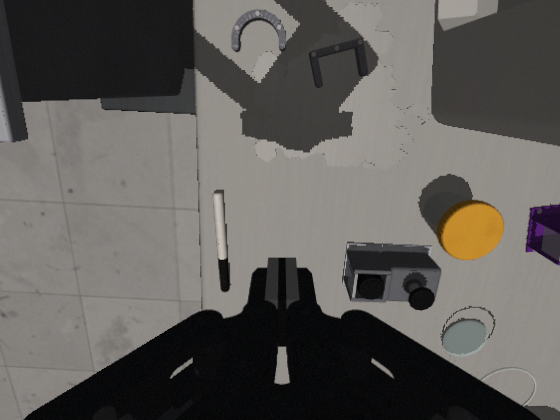

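The wrist picture shows the round nest at (258,32), confirmed round, the square one at (338,62), the magazine at (371,287), the knob at (421,298), and the shut fingertips at (282,262). I'll enlarge for measurement.

```bash
python3 - <<'E'
from h import *
p=cv2.imread('pics/w1.png')
a=cv2.resize(p[230:320,335:450],None,fx=4,fy=4,interpolation=cv2.INTER_CUBIC)
b=cv2.resize(p[0:90,220:375],None,fx=4,fy=4,interpolation=cv2.INTER_CUBIC)
o=np.zeros((720,620,3),np.uint8); o[:360,:460]=a; o[360:,:]=b; cv2.imwrite('pics/w1c.png',o)
import json; c=json.load(open('w1.json')); d=np.load('w1.npy')
tcp=np.array([.4612,-.1745,.3031]); print(proj(c,tcp-[0,0,.073]))
for u,v in [(421,298),(410,280),(371,287),(390,262),(420,262),(390,250)]:
    print((u,v),dep(c,u,v,d[v,u]).round(4))
E
```

```text
[[283.64978302 275.60053041]]
(421, 298) [ 0.6152 -0.2876  0.0757]
(410, 280) [ 0.6125 -0.2827  0.0483]
(371, 287) [ 0.5663 -0.2888  0.0568]
(390, 262) [ 0.5917 -0.2688  0.0335]
(420, 262) [ 0.6271 -0.2672  0.0331]
(390, 250) [ 0.6014 -0.2685  0.0024]
```

View pics/w1c.png

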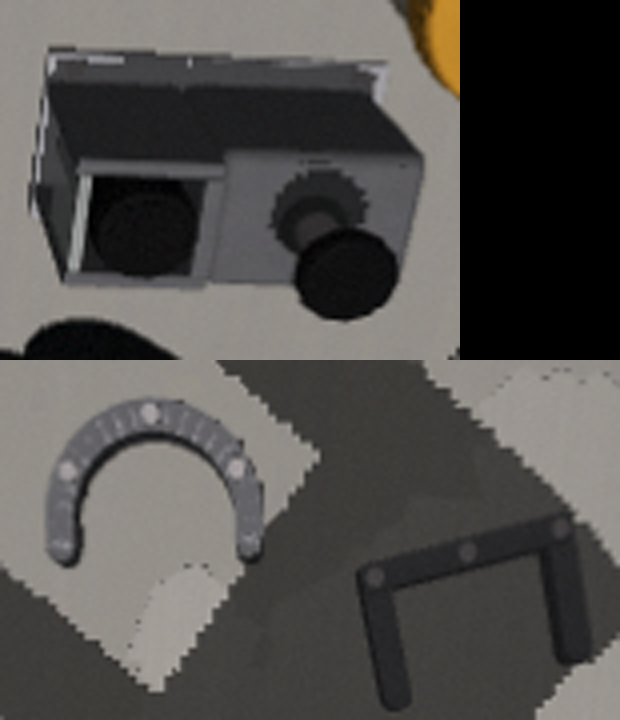

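```bash
python3 - <<'E'
from h import *
import json; c=json.load(open('w1.json'))
a=lambda x,y:(335+x/4-.4,230+y/4-.4); b=lambda x,y:(220+x/4-.4,y/4-90-.4)
k=onz(c,*a(347,275),.076); m=onz(c,*a(146,235),.057)
print('knob',k,'cap3',m, np.hypot(*(k-m)[:2]))
e=(k-m)[:2]/np.linalg.norm((k-m)[:2]); print('yaw disp',np.degrees(np.arctan2(e[1],e[0])))
fl=onz(c,*a(50,50),0.001); fr=onz(c,*a(386,63),.001); print('flange edge',fl,fr,np.degrees(np.arctan2(*(fr-fl)[1::-1])),np.linalg.norm(fr-fl))
o=k[:2]-.05*e; print('origin',o,'landing',o-.058*e)
P=lambda x,y:onz(c,*b(x,y),.014)
l=P(66,553);r=P(250,546);bk=P(150,412); print('ends',l,r,bk,np.linalg.norm(l-r))
d1=P(67,470);d2=P(236,468); 
# ring centreline circle r=23.5 through bk,d1,d2
from scipy.optimize import least_squares
s=least_squares(lambda q:[np.hypot(*(z[:2]-q))-.0235 for z in (bk,d1,d2)],(.427,-.045)); print('circle',s.x,s.fun)
x=(r-l)[:2]/np.linalg.norm((r-l)[:2]); print('nest yaw',np.degrees(np.arctan2(x[1],x[0])),'ends mid',(l+r)/2)
E
```

```text
knob [ 0.61544868 -0.28780423  0.076     ] cap3 [ 0.56662084 -0.29041247  0.057     ] 0.048897457528041914
yaw disp 3.057663444045349
flange edge [ 0.5465505  -0.26117384  0.001     ] [ 0.65268114 -0.25999087  0.001     ] 0.638609342947161 0.10613723549210685
origin [ 0.56551986 -0.29047128] landing [ 0.50760244 -0.29356506]
ends [ 0.40787873 -0.04967845  0.014     ] [ 0.45344526 -0.04565696  0.014     ] [ 0.42775292 -0.01750228  0.014     ] 0.04574364030502677
circle [ 0.42920913 -0.04098796] [ 3.07797449e-05 -3.22323497e-05 -3.22960057e-05]
nest yaw 5.043597046240275 ends mid [ 0.43066199 -0.04766771  0.014     ]
```

```bash
python3 -m handwheel '[{"dx":-8,"dy":10,"dz":4,"roll":0},{"dx":-20,"dy":24,"dz":12,"roll":-0.01},{"dx":-33,"dy":40,"dz":24,"roll":-0.02},{"dx":-47,"dy":57,"dz":40,"roll":-0.03},{"dx":-61,"dy":75,"dz":58,"roll":-0.04},{"dx":-75,"dy":92,"dz":76,"roll":-0.04},{"dx":-88,"dy":109,"dz":94,"roll":-0.04},{"dx":-100,"dy":124,"dz":110,"roll":-0.04},{"dx":-110,"dy":136,"dz":122,"roll":-0.04},{"dx":-117,"dy":144,"dz":131,"roll":-0.04},{"dx":-120,"dy":148,"dz":136,"roll":-0.04},{"dx":-120,"dy":148,"dz":138,"roll":-0.04}]'; python3 - <<'E'
from h import *
for n in ('wrist','scene'):
    p,d=read_camera(n)
    if n=='scene': p=cv2.resize(p[180:300,240:400],None,fx=3.5,fy=3.5)
    cv2.imwrite(f'pics/p2{n}.png',p)
s=ctrl.read_state(); print(s['clock'],s['tool_pos'],s['tcp_rot'],s['force'])
E
```

```text
clock: 3.15
tool_pos: [0.6149, -0.2874, 0.1637]
tcp_rot: [-2.118, -2.319, 0.005]
force: [-0.2, 0.3, 0.9]
finger_gap: 0.0002
3.25 [ 0.61438978 -0.28688337  0.16493438] [-2.11896323 -2.31906237  0.00462397] [-0.11275656 -0.71160604 -0.09875463]
```

View pics/p2wrist.png

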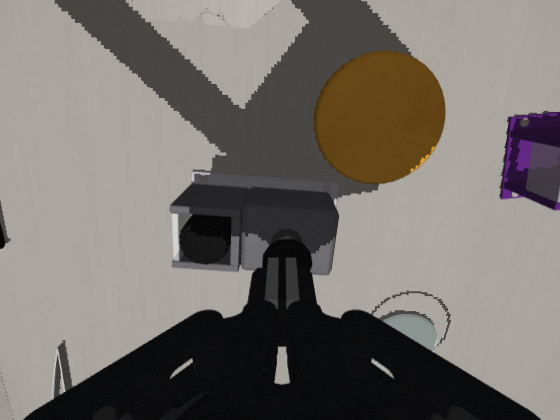

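View pics/p2scene.png

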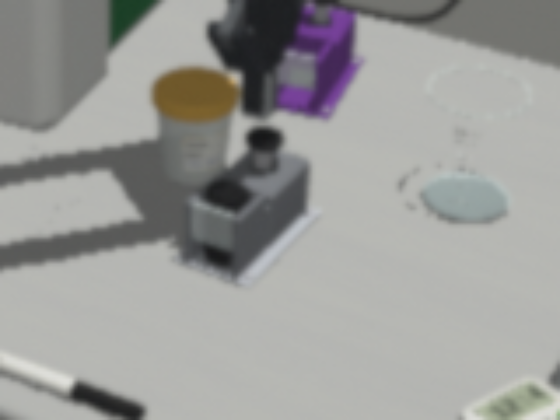

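```bash
python3 - <<'E'
from h import *
c=calibration('wrist'); t=ctrl.read_state()['tool_pos']; print(t)
print('wrist knob pred',proj(c,[.6154,-.2878,.076]),'edges',proj(c,[[.6014,-.2878,.076],[.6294,-.2878,.076],[.6154,-.2738,.076]]))
print('under tip',proj(c,[t[0],t[1],.076]), 'tip',proj(c,[t[0],t[1],.0915]))
S=calibration('scene')
print('scene',[( (p-[240,180])*3.5).round(0) for p in proj(S,[[.6154,-.2878,.076],[t[0],t[1],t[2]-.073]])])
p=cv2.imread('pics/p2wrist.png')[210:300,240:340]; p=cv2.convertScaleAbs(p,alpha=3); cv2.imwrite('pics/p2wc.png',cv2.resize(p,None,fx=6,fy=6))
E
```

```text
[ 0.61438978 -0.28688337  0.16493438]
wrist knob pred [[284.4549314  260.31511041]] edges [[258.67127486 258.22882441]
 [310.12199973 262.3801076 ]
 [286.90619107 236.83061872]]
under tip [[282.75151898 258.66518416]] tip [[282.79747152 273.6830073 ]]
scene [array([257., 131.]), array([256., 111.])]
```

View pics/p2wc.png

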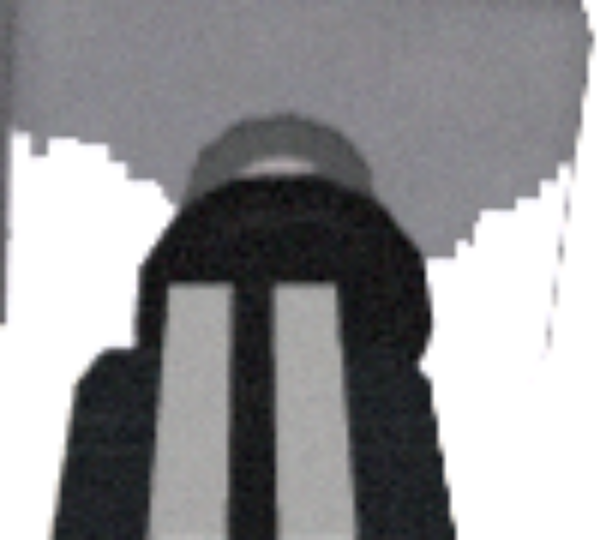

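The tip needs to shift about +2.5 mm in tool y and -2 mm in tool x to centre on the knob. Then approach and press slowly.

```bash
python3 -m handwheel '[{"dx":-1,"dy":1,"dz":2,"roll":0},{"dx":-2,"dy":2,"dz":4,"roll":0},{"dx":-2,"dy":2.5,"dz":6,"roll":0},{"dx":-2,"dy":2.5,"dz":8,"roll":0},{"dx":-2,"dy":2.5,"dz":10,"roll":0},{"dx":-2,"dy":2.5,"dz":12,"roll":0},{"dx":-2,"dy":2.5,"dz":13,"roll":0},{"dx":-2,"dy":2.5,"dz":14,"roll":0}]'
```

```text
clock: 3.92
tool_pos: [0.617, -0.2886, 0.1507]
tcp_rot: [-2.119, -2.319, 0.005]
force: [0.6, -0.0, 0.2]
finger_gap: -0.0001
```

```bash
python3 -m handwheel '[{"dx":0,"dy":0,"dz":1.5,"roll":0},{"dx":0,"dy":0,"dz":3,"roll":0},{"dx":0,"dy":0,"dz":4.5,"roll":0},{"dx":0,"dy":0,"dz":6,"roll":0},{"dx":0,"dy":0,"dz":7.5,"roll":0},{"dx":0,"dy":0,"dz":9,"roll":0},{"dx":0,"dy":0,"dz":10.5,"roll":0},{"dx":0,"dy":0,"dz":12,"roll":0},{"dx":0,"dy":0,"dz":13.5,"roll":0},{"dx":0,"dy":0,"dz":15,"roll":0},{"dx":0,"dy":0,"dz":16.5,"roll":0},{"dx":0,"dy":0,"dz":18,"roll":0}]'
```

```text
clock: 4.92
tool_pos: [0.617, -0.2887, 0.1332]
tcp_rot: [2.119, 2.319, -0.005]
force: [-0.8, 1.3, 6.5]
finger_gap: -0.0
```

```bash
python3 -m handwheel '[{"dx":0,"dy":0,"dz":1,"roll":0},{"dx":0,"dy":0,"dz":2,"roll":0}]'
```

```text
clock: 5.08
tool_pos: [0.617, -0.2887, 0.1317]
tcp_rot: [2.119, 2.319, -0.005]
force: [-2.6, 1.7, 7.6]
finger_gap: 0.0001
```

```bash
python3 -m handwheel '[{"dx":0,"dy":0,"dz":0.8,"roll":0},{"dx":0,"dy":0,"dz":1.5,"roll":0}]'
```

```text
clock: 5.25
tool_pos: [0.617, -0.2887, 0.1309]
tcp_rot: [2.119, 2.319, -0.005]
force: [-1.9, 1.7, 7.4]
finger_gap: -0.0
```

```bash
python3 -m handwheel '[{"dx":0,"dy":0,"dz":1,"roll":0},{"dx":0,"dy":0,"dz":1.5,"roll":0}]'
```

```text
clock: 5.42
tool_pos: [0.617, -0.2887, 0.1306]
tcp_rot: [2.118, 2.319, -0.005]
force: [-4.6, 2.6, 13.9]
finger_gap: -0.0
```

The stop is reached: force rose to 14 N with almost no travel. Now releasing steadily.

```bash
python3 -m handwheel '[{"dx":0,"dy":0,"dz":-1,"roll":0},{"dx":0,"dy":0,"dz":-3,"roll":0},{"dx":0,"dy":0,"dz":-5,"roll":0},{"dx":0,"dy":0,"dz":-7,"roll":0},{"dx":0,"dy":0,"dz":-9,"roll":0},{"dx":0,"dy":0,"dz":-11,"roll":0},{"dx":0,"dy":0,"dz":-13,"roll":0},{"dx":0,"dy":0,"dz":-15,"roll":0},{"dx":0,"dy":0,"dz":-18,"roll":0},{"dx":0,"dy":0,"dz":-22,"roll":0},{"dx":0,"dy":0,"dz":-28,"roll":0},{"dx":0,"dy":0,"dz":-36,"roll":0}]'; python3 - <<'E'
from h import *
import json
c=calibration('wrist'); p,d=read_camera('wrist'); cv2.imwrite('pics/w3.png',p); np.save('w3.npy',d)
json.dump({k:np.array(v).tolist() for k,v in c.items()},open('w3.json','w'))
p,d=read_camera('top'); cv2.imwrite('pics/t3.png',cv2.resize(p[170:300,200:360],None,fx=4.5,fy=4.5,interpolation=cv2.INTER_CUBIC)); np.save('t3.npy',d)
E
```

```text
clock: 6.42
tool_pos: [0.6168, -0.2883, 0.1665]
tcp_rot: [-2.119, -2.319, 0.005]
force: [-0.7, 0.4, -0.0]
finger_gap: 0.0002
```

View pics/w3.png

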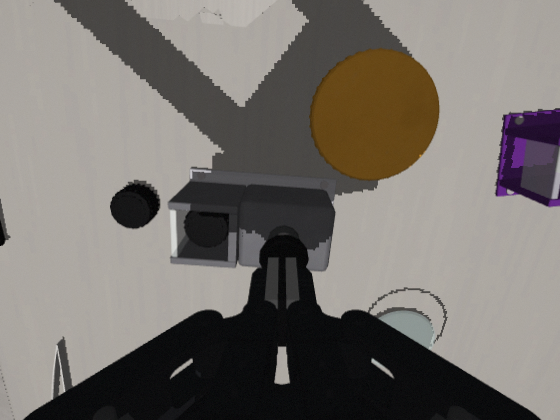

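View pics/t3.png

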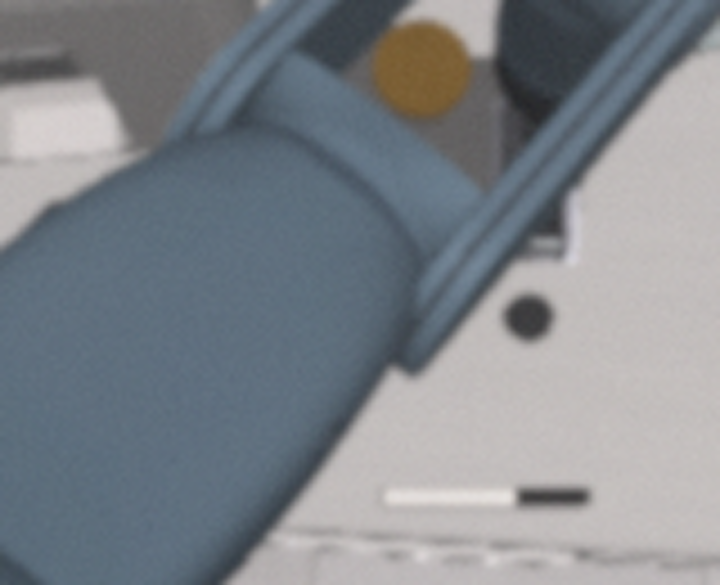

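One cap is out, at wrist (133,205) and top-crop (528,317). The rest of the stack is still in the magazine. Measuring the cap next.

```bash
python3 - <<'E'
from h import *
import json
T=calibration('top'); c=json.load(open('w3.json')); d=np.load('w3.npy'); Dt=np.load('t3.npy')
pts=np.array([dep(c,u,v,d[v,u]) for v in range(170,240) for u in range(100,165) if d[v,u]>0])
m=pts[(pts[:,2]>.013)&(pts[:,0]<.53)]; print(len(m),m.min(0),m.max(0),'ctr',cv2.minEnclosingCircle(m[:,:2].astype(np.float32)))
print('top',onz(T,200+528/4.5-.4,170+316/4.5-.4,.018))
print('cap2/3 top',dep(c,207,226,d[226,207]))
s=ctrl.read_state(); print(s['tool_pos'],s['tcp_rot'],s['clock'])
E
```

```text
1281 [ 0.49303967 -0.3062642   0.01305507] [ 0.52267607 -0.27703869  0.02015918] ctr ((0.5078997611999512, -0.29206424951553345), 0.015457719564437866)
top [ 0.50633114 -0.29005545  0.018     ]
cap2/3 top [ 0.56768181 -0.28969326  0.03937727]
[ 0.61786664 -0.28900007  0.16859702] [ 2.11577684  2.31643596 -0.00381204] 6.5167
```

```bash
python3 -m handwheel '[{"dx":-1,"dy":-5,"dz":0,"roll":0},{"dx":-4,"dy":-14,"dz":0,"roll":0},{"dx":-7,"dy":-26,"dz":0,"roll":0},{"dx":-10,"dy":-39,"dz":0,"roll":0},{"dx":-14,"dy":-52,"dz":0,"roll":0},{"dx":-17,"dy":-65,"dz":0,"roll":0},{"dx":-20,"dy":-78,"dz":0,"roll":0},{"dx":-24,"dy":-90,"dz":0,"roll":0},{"dx":-27,"dy":-101,"dz":0,"roll":0},{"dx":-29,"dy":-107,"dz":0,"roll":0},{"dx":-30,"dy":-110,"dz":0,"roll":0},{"dx":-30,"dy":-110,"dz":0,"roll":0}]' 0.58
```

```text
clock: 7.52
tool_pos: [0.5105, -0.3293, 0.1688]
tcp_rot: [2.117, 2.315, -0.004]
force: [-0.2, 0.0, -0.1]
finger_gap: 0.0179
```

```bash
python3 -m handwheel '[{"dx":0,"dy":0,"dz":4,"roll":0},{"dx":0,"dy":0,"dz":12,"roll":0},{"dx":0,"dy":0,"dz":21,"roll":0},{"dx":0,"dy":0,"dz":30,"roll":0},{"dx":0,"dy":0,"dz":40,"roll":0},{"dx":0,"dy":0,"dz":49,"roll":0},{"dx":0,"dy":0,"dz":58,"roll":0},{"dx":0,"dy":0,"dz":66,"roll":0},{"dx":0,"dy":0,"dz":73,"roll":0},{"dx":0,"dy":0,"dz":78,"roll":0},{"dx":0,"dy":0,"dz":80,"roll":0},{"dx":0,"dy":0,"dz":80,"roll":0}]'; python3 - <<'E'
from h import *
import json
c=calibration('wrist'); p,d=read_camera('wrist'); cv2.imwrite('pics/w4.png',p); np.save('w4.npy',d)
json.dump({k:np.array(v).tolist() for k,v in c.items()},open('w4.json','w'))
p,d=read_camera('scene'); cv2.imwrite('pics/s4.png',cv2.resize(p[190:310,230:390],None,fx=4.5,fy=4.5,interpolation=cv2.INTER_CUBIC))
s=ctrl.read_state(); print(s['tool_pos'],s['force'])
E
```

```text
clock: 8.52
tool_pos: [0.5105, -0.3296, 0.0882]
tcp_rot: [2.117, 2.316, -0.004]
force: [0.2, -0.0, 0.6]
finger_gap: 0.018
[ 0.51078127 -0.32989538  0.08903773] [ 0.7655129  -0.3437931  -0.77211746]
```

View pics/w4.png

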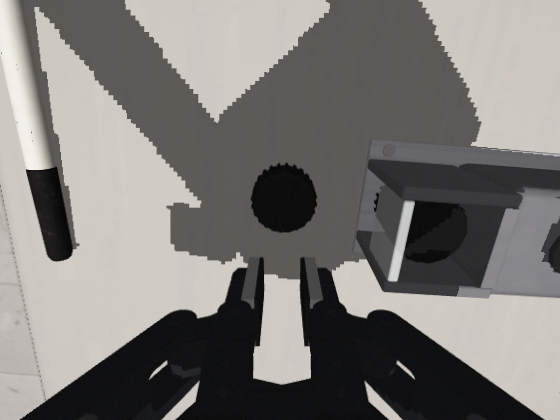

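View pics/s4.png

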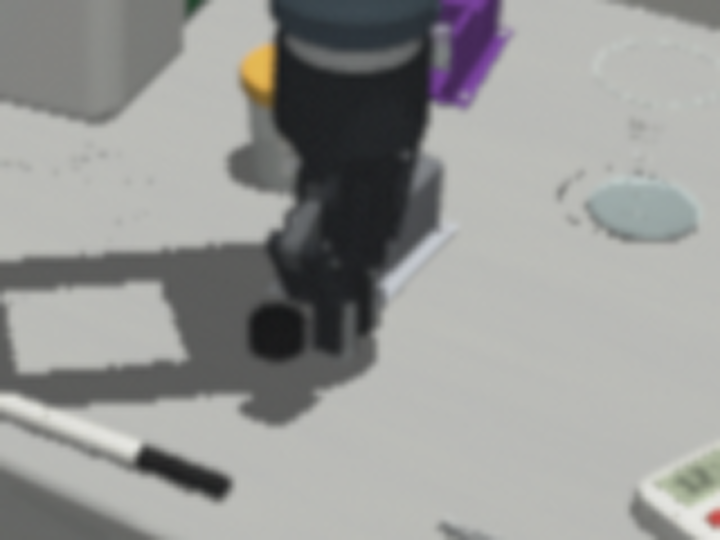

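```bash
python3 - <<'E'
from h import *
import json
c=json.load(open('w4.json')); d=np.load('w4.npy'); t=np.array([.5106,-.3297,.0885])
tx=np.array([-.0906,.9959,0]);ty=np.array([.9959,.0906,0])
u,v=np.meshgrid(range(285,480),range(255,420)); out=[]
for a,b in zip(u.ravel(),v.ravel()):
    if d[b,a]>0:
        X=dep(c,a,b,d[b,a])-t; out.append([X@tx,X@ty,X[2]])
o=np.array(out); o=o[(o[:,0]<.025)&(o[:,0]>-.06)]
for z in range(-75,30,8):
    m=o[(o[:,2]*1e3>=z)&(o[:,2]*1e3<z+8)]
    if len(m): print(z,len(m),'y',(m[:,1]*1e3).min().round(),(m[:,1]*1e3).max().round(),'x',(m[:,0]*1e3).min().round(),(m[:,0]*1e3).max().round())
X=dep(c,284,198,d[198,284])-t; print('cap',X@tx,X@ty,X[2])
print('nan frac',(d[255:,285:400]==0).mean())
E
```

```text
-75 76 y 8.0 20.0 x -8.0 12.0
-67 334 y 8.0 75.0 x -10.0 18.0
-59 917 y 8.0 76.0 x -11.0 22.0
-51 1721 y 8.0 76.0 x -11.0 25.0
-43 2579 y 8.0 76.0 x -11.0 25.0
-35 717 y 9.0 40.0 x -8.0 15.0
-27 1811 y 10.0 44.0 x -13.0 15.0
-19 3217 y 9.0 48.0 x -13.0 14.0
-11 2584 y 9.0 53.0 x -12.0 19.0
-3 3895 y 0.0 54.0 x -8.0 19.0
5 3341 y 0.0 51.0 x 2.0 19.0
13 828 y 7.0 46.0 x 12.0 20.0
cap 0.04026923221248488 0.0006331771231349392 -0.07108512273368811
nan frac 0.0037417654808959157
```

The gripper's side links reach about 44 mm sideways below the magazine's top, so pushing with heading 95° would brush the dispenser. I'll turn the tool to heading about 65° for the first stretch so the right link trails clear.

```bash
python3 -m handwheel '[{"dx":0,"dy":-4,"dz":0,"roll":0},{"dx":1,"dy":-8,"dz":0,"roll":0.04},{"dx":2,"dy":-12,"dz":0,"roll":0.1},{"dx":3,"dy":-15,"dz":0,"roll":0.17},{"dx":4,"dy":-17,"dz":0,"roll":0.24},{"dx":4,"dy":-18,"dz":0,"roll":0.31},{"dx":4,"dy":-18,"dz":0,"roll":0.38},{"dx":4,"dy":-18,"dz":0,"roll":0.45},{"dx":4,"dy":-18,"dz":0,"roll":0.5},{"dx":4,"dy":-18,"dz":0,"roll":0.53},{"dx":4,"dy":-18,"dz":2,"roll":0.53},{"dx":4,"dy":-18,"dz":4,"roll":0.53}]'; python3 - <<'E'
from h import *
import json
c=calibration('wrist'); p,d=read_camera('wrist'); cv2.imwrite('pics/w5.png',p)
s=ctrl.read_state(); t=s['tool_pos']; r=s['tcp_rot']; th=2*np.arctan2(r[1],r[0]); tx=np.array([np.cos(th),np.sin(th)]); ty=np.array([tx[1],-tx[0]])
pts=np.array([dep(c,u,v,d[v,u]) for v in range(120,250) for u in range(200,350) if d[v,u]>0]); m=pts[(pts[:,2]>.012)&(pts[:,2]<.023)]
e=cv2.minEnclosingCircle(m[:,:2].astype(np.float32)); print(e, len(m)); w=np.array(e[0])-t[:2]; print('cap in tool',w@tx,w@ty,'heading',np.degrees(th)%360,t,s['clock'])
E
```

```text
clock: 9.62
tool_pos: [0.4926, -0.3278, 0.0855]
tcp_rot: [2.647, 1.68, -0.001]
force: [0.1, -0.2, 0.6]
finger_gap: 0.0177
((0.5205702185630798, -0.28546619415283203), 0.029910046607255936) 3384
cap in tool 0.05007620754664673 0.0076562939774490755 heading 64.81814169509694 [ 0.4923345  -0.32752555  0.08484835] 9.6667
```

View pics/w5.png

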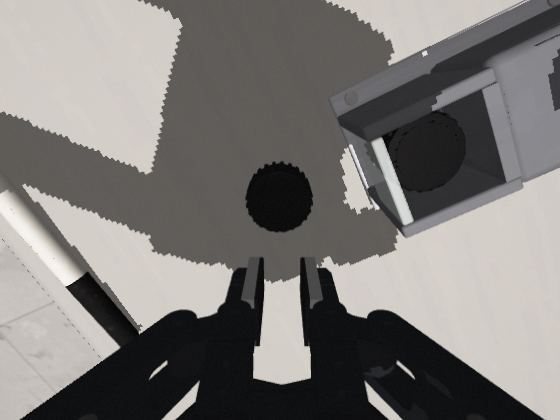

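```bash
python3 -m handwheel '[{"dx":0,"dy":-0.5,"dz":2,"roll":0},{"dx":1,"dy":-1,"dz":4,"roll":0},{"dx":3,"dy":-1,"dz":4,"roll":0},{"dx":5,"dy":-1,"dz":4,"roll":0},{"dx":7,"dy":-1,"dz":4,"roll":0},{"dx":9,"dy":-1,"dz":4,"roll":0},{"dx":11,"dy":-1,"dz":4,"roll":0},{"dx":12.5,"dy":-1,"dz":4,"roll":0},{"dx":14,"dy":-1,"dz":4,"roll":0},{"dx":15,"dy":-1,"dz":4,"roll":0},{"dx":16,"dy":-1,"dz":4,"roll":0},{"dx":17,"dy":-1,"dz":4,"roll":0}]'; cat > look.py <<'E'
from h import *
import sys
n=sys.argv[1]
s=ctrl.read_state(); c=calibration('wrist'); p,d=read_camera('wrist'); cv2.imwrite(f'pics/{n}.png',p)
t=s['tool_pos']; r=s['tcp_rot']; th=2*np.arctan2(r[1],r[0]); tx=np.array([np.cos(th),np.sin(th)]); ty=np.array([tx[1],-tx[0]])
u,v=np.meshgrid(np.arange(225,345),np.arange(140,290)); u=u.ravel();v=v.ravel()
X=np.array([dep(c,a,b,d[b,a]) for a,b in zip(u,v)]); g=p[v,u].max(1)<75
w=(X[:,:2]-t[:2]); a=w@tx;b=w@ty
m=(X[:,2]>.015)&(X[:,2]<.022)&(abs(b)<.022)&(a>.012)&(a<.06)
e=cv2.minEnclosingCircle(X[m][:,:2].astype(np.float32)); q=np.array(e[0]); w=q-t[:2]
print('n',m.sum(),'cap',q.round(4),'R',round(e[1],4),'z',X[m][:,2].mean().round(4),'in tool',(w@tx).round(4),(w@ty).round(4))
nd=np.array([.4295,-.041])-q; print('to nest, tool axes',(nd@tx).round(4),(nd@ty).round(4),'nest axes: lat,along',(nd@[.9962,.0872]).round(4),(nd@[-.0872,.9962]).round(4))
print('heading',np.degrees(th)%360,'tcp',t.round(4),'F',s['force'].round(1) if hasattr(s['force'],'round') else s['force'],s['clock'])
E
python3 look.py w6
```

```text
clock: 10.67
tool_pos: [0.4987, -0.3117, 0.0808]
tcp_rot: [2.647, 1.681, -0.002]
force: [-0.6, 1.0, 0.1]
finger_gap: 0.0177
n 2884 cap [ 0.5083 -0.2906] R 0.0153 z 0.0175 in tool 0.0232 -0.0004
to nest, tool axes 0.1923 -0.1775 nest axes: lat,along -0.0567 0.2555
heading 64.81550545426006 tcp [ 0.4987 -0.3117  0.0808] F [-0.6  1.   0.1] 10.6667
```

View pics/w6.png

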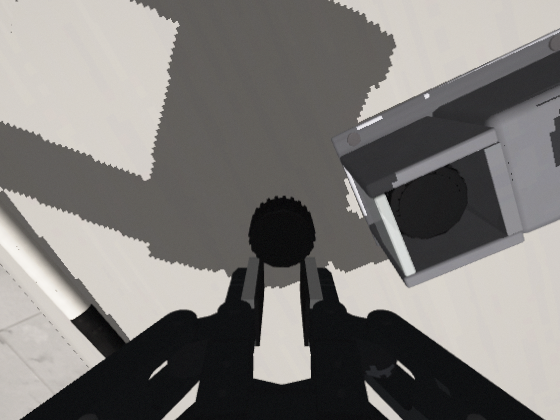

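The cap at (282,232) is engaged evenly between the two tips, 23.2 mm ahead of the TCP. Pushing.

```bash
python3 -m handwheel '[{"dx":1.5,"dy":-0.5,"dz":0,"roll":0},{"dx":3.5,"dy":-1.5,"dz":0,"roll":0},{"dx":6,"dy":-3,"dz":0,"roll":0},{"dx":8.6,"dy":-4.5,"dz":0,"roll":0},{"dx":11.2,"dy":-6,"dz":0,"roll":0},{"dx":13.8,"dy":-7.5,"dz":0,"roll":0},{"dx":16.4,"dy":-9,"dz":0,"roll":0},{"dx":19,"dy":-10.5,"dz":0,"roll":0},{"dx":21.6,"dy":-12,"dz":0,"roll":0},{"dx":24.2,"dy":-13.5,"dz":0,"roll":0},{"dx":26.8,"dy":-15,"dz":0,"roll":0},{"dx":29.4,"dy":-16.5,"dz":0,"roll":0}]'; python3 look.py w7
```

```text
clock: 11.72
tool_pos: [0.4963, -0.2776, 0.0806]
tcp_rot: [2.648, 1.681, -0.002]
force: [-0.0, 0.4, 0.6]
finger_gap: 0.0175
n 2883 cap [ 0.5058 -0.2567] R 0.0153 z 0.0175 in tool 0.023 -0.0003
to nest, tool axes 0.1628 -0.1608 nest axes: lat,along -0.0572 0.2216
heading 64.8169901899054 tcp [ 0.4963 -0.2776  0.0806] F [-0.   0.4  0.6] 11.7167
```

View pics/w7.png

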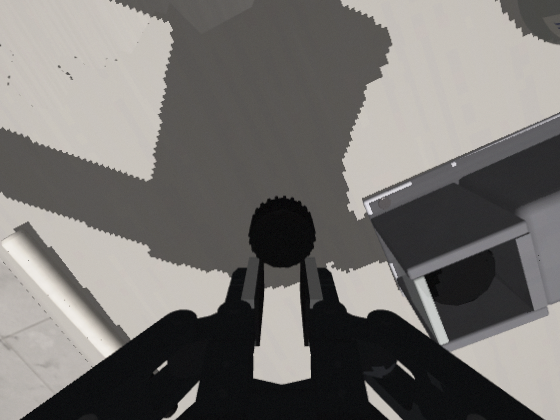

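The cap stays seated in the cradle at (282,232) and the dispenser is clear. Continuing.

```bash
python3 -m handwheel '[{"dx":2.5,"dy":-1.5,"dz":0,"roll":0},{"dx":5.5,"dy":-3.5,"dz":0,"roll":0},{"dx":8.5,"dy":-5.5,"dz":0,"roll":0},{"dx":11.5,"dy":-7.5,"dz":0,"roll":0},{"dx":14.5,"dy":-9.5,"dz":0,"roll":0},{"dx":17.5,"dy":-11.5,"dz":0,"roll":0},{"dx":20.5,"dy":-13.5,"dz":0,"roll":0},{"dx":23.5,"dy":-15.5,"dz":0,"roll":0},{"dx":26.5,"dy":-17.5,"dz":0,"roll":0},{"dx":29.5,"dy":-19.5,"dz":0,"roll":0},{"dx":32.5,"dy":-21.5,"dz":0,"roll":0},{"dx":35.5,"dy":-23.5,"dz":0,"roll":0}]'; python3 look.py w8
```

```text
clock: 12.77
tool_pos: [0.4899, -0.2346, 0.0803]
tcp_rot: [2.648, 1.681, -0.002]
force: [-0.7, -0.2, 0.6]
finger_gap: 0.0182
n 2890 cap [ 0.4994 -0.2135] R 0.0152 z 0.0175 in tool 0.0231 -0.0004
to nest, tool axes 0.1264 -0.1366 nest axes: lat,along -0.0545 0.1779
heading 64.83146733026582 tcp [ 0.4899 -0.2346  0.0803] F [-0.7 -0.2  0.6] 12.7667
```

```bash
python3 -m handwheel '[{"dx":1.9,"dy":-0.6,"dz":0,"roll":-0.044},{"dx":3.9,"dy":-1.2,"dz":0,"roll":-0.087},{"dx":5.9,"dy":-1.8,"dz":0,"roll":-0.131},{"dx":8,"dy":-2.4,"dz":0,"roll":-0.175},{"dx":10.1,"dy":-3,"dz":0,"roll":-0.218},{"dx":12.3,"dy":-3.6,"dz":0,"roll":-0.262},{"dx":14.5,"dy":-4.3,"dz":0,"roll":-0.305},{"dx":16.7,"dy":-5,"dz":0,"roll":-0.349},{"dx":19,"dy":-5.7,"dz":0,"roll":-0.393},{"dx":21.4,"dy":-6.3,"dz":0,"roll":-0.436},{"dx":23.7,"dy":-7,"dz":0,"roll":-0.48},{"dx":26.1,"dy":-7.7,"dz":0,"roll":-0.527}]'; python3 look.py w9
```

```text
clock: 13.82
tool_pos: [0.4938, -0.2068, 0.0801]
tcp_rot: [2.117, 2.316, -0.003]
force: [0.0, 0.3, 0.4]
finger_gap: 0.018
n 2936 cap [ 0.4918 -0.1832] R 0.0152 z 0.0175 in tool 0.0238 0.0001
to nest, tool axes 0.1472 -0.0492 nest axes: lat,along -0.0496 0.147
heading 95.15528044309634 tcp [ 0.4938 -0.2068  0.0801] F [0.  0.3 0.4] 13.8167
```

View pics/w9.png

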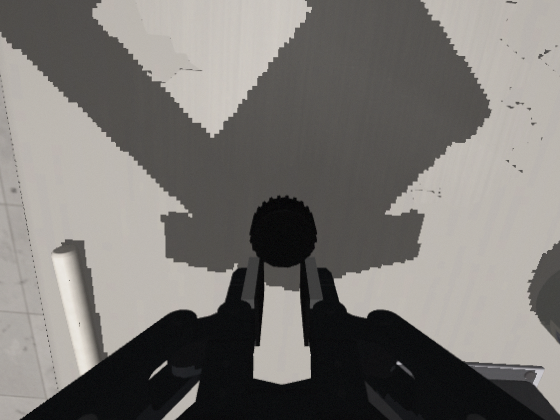

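```bash
python3 -m handwheel '[{"dx":2,"dy":-0.5,"dz":0,"roll":0},{"dx":4.5,"dy":-1.7,"dz":0,"roll":0},{"dx":7,"dy":-3,"dz":0,"roll":0},{"dx":10,"dy":-4.5,"dz":0,"roll":0},{"dx":13,"dy":-6,"dz":0,"roll":0},{"dx":16,"dy":-7.5,"dz":0,"roll":0},{"dx":19,"dy":-9,"dz":0,"roll":0},{"dx":22,"dy":-10.5,"dz":0,"roll":0},{"dx":25,"dy":-12,"dz":0,"roll":0},{"dx":28,"dy":-13.5,"dz":0,"roll":0},{"dx":31,"dy":-15,"dz":0,"roll":0},{"dx":34,"dy":-16.5,"dz":0,"roll":0}]'; python3 look.py w10
```

```text
clock: 14.87
tool_pos: [0.474, -0.1738, 0.08]
tcp_rot: [2.113, 2.32, -0.003]
force: [-0.2, 0.9, 0.0]
finger_gap: 0.0178
n 2925 cap [ 0.4715 -0.1506] R 0.0152 z 0.0175 in tool 0.0233 -0.0003
to nest, tool axes 0.113 -0.0317 nest axes: lat,along -0.0323 0.1128
heading 95.33178137288972 tcp [ 0.474  -0.1738  0.08  ] F [-0.2  0.9  0. ] 14.8667
```

```bash
python3 -m handwheel '[{"dx":2.5,"dy":-1.2,"dz":0,"roll":0},{"dx":5.5,"dy":-2.7,"dz":0,"roll":0},{"dx":8.5,"dy":-4.2,"dz":0,"roll":0},{"dx":11.5,"dy":-5.7,"dz":0,"roll":0},{"dx":14.5,"dy":-7.2,"dz":0,"roll":0},{"dx":17.5,"dy":-8.7,"dz":0,"roll":0},{"dx":20.5,"dy":-10.2,"dz":0,"roll":0},{"dx":23.5,"dy":-11.7,"dz":0,"roll":0},{"dx":26.5,"dy":-13.2,"dz":0,"roll":0},{"dx":29.5,"dy":-14.7,"dz":0,"roll":0},{"dx":32.5,"dy":-16.2,"dz":0,"roll":0},{"dx":35.5,"dy":-17.7,"dz":0,"roll":0}]'; python3 look.py w11
```

```text
clock: 15.92
tool_pos: [0.4525, -0.1392, 0.0797]
tcp_rot: [2.114, 2.321, -0.003]
force: [0.2, 0.4, -0.2]
finger_gap: 0.018
n 2931 cap [ 0.4499 -0.1159] R 0.0152 z 0.0175 in tool 0.0234 -0.0004
to nest, tool axes 0.0765 -0.0133 nest axes: lat,along -0.0138 0.0764
heading 95.34098653871321 tcp [ 0.4525 -0.1392  0.0797] F [ 0.2  0.4 -0.2] 15.9167
```

View pics/w11.png

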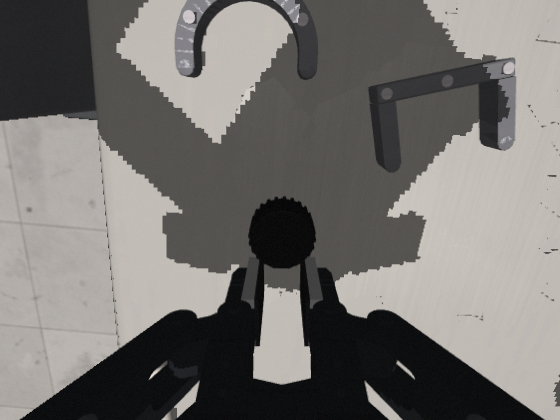

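The cap at (282,232) is cradled and on course. The round nest's mouth ends are at (189,70) and (308,73). Re-measuring the nest from this closer view.

```bash
python3 - <<'E'
from h import *
c=calibration('wrist'); p=cv2.imread('pics/w11.png'); cv2.imwrite('pics/w11c.png',cv2.resize(p[0:110,160:340],None,fx=4.4,fy=4.4,interpolation=cv2.INTER_CUBIC))
P=lambda u,v:onz(c,u,v,.014)[:2]
l,r,a,b=P(188.5,70),P(308,73),P(190,17),P(302.5,19)
print(l,r,np.linalg.norm(l-r),a,b,np.linalg.norm(a-b)); x=(r-l)/np.linalg.norm(r-l); y=np.array([-x[1],x[0]]); print('yaw',np.degrees(np.arctan2(x[1],x[0])),'origin',(l+r)/2+.0055*y)
E
```

```text
[ 0.40744589 -0.04909995] [ 0.45293663 -0.04599854] 0.045596340988782486 [ 0.40791295 -0.03100051] [ 0.44877654 -0.02793021] 0.040978776265700206
yaw 3.900198828260308 origin [ 0.42981716 -0.04206199]
```

View pics/w11c.png

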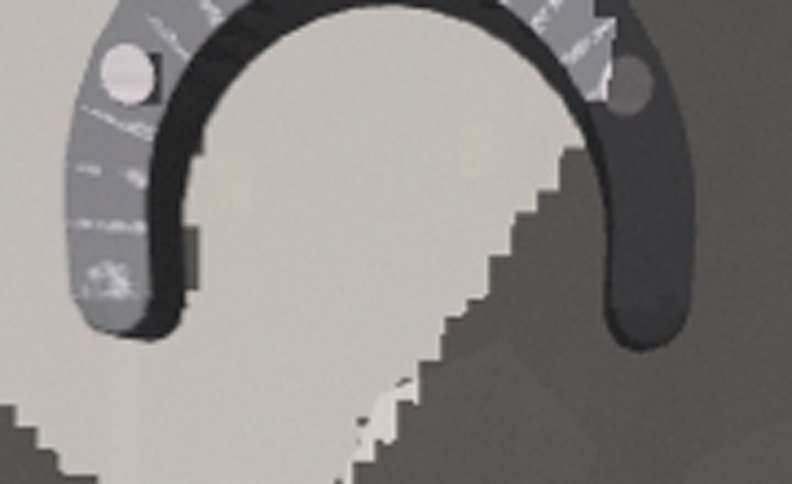

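```bash
python3 -m handwheel '[{"dx":2.5,"dy":-1.2,"dz":0,"roll":0},{"dx":5.3,"dy":-2.7,"dz":0,"roll":0},{"dx":8.1,"dy":-4.2,"dz":0,"roll":0},{"dx":10.9,"dy":-5.7,"dz":0,"roll":0},{"dx":13.7,"dy":-7.2,"dz":0,"roll":0},{"dx":16.5,"dy":-8.7,"dz":0,"roll":0},{"dx":19.3,"dy":-10.2,"dz":0,"roll":0},{"dx":22,"dy":-11.4,"dz":0,"roll":0},{"dx":24.5,"dy":-12.5,"dz":0,"roll":0},{"dx":27,"dy":-13.2,"dz":0,"roll":0},{"dx":29.5,"dy":-13.5,"dz":0,"roll":0},{"dx":32,"dy":-13.7,"dz":0,"roll":0}]'; python3 look.py w12
```

```text
clock: 16.97
tool_pos: [0.4353, -0.1078, 0.0796]
tcp_rot: [2.114, 2.322, -0.003]
force: [0.2, -0.1, 0.1]
finger_gap: 0.0178
n 2933 cap [ 0.4326 -0.0845] R 0.0152 z 0.0175 in tool 0.0234 -0.0005
to nest, tool axes 0.0436 0.001 nest axes: lat,along 0.0007 0.0436
heading 95.3479705848757 tcp [ 0.4353 -0.1078  0.0796] F [ 0.2 -0.1  0.1] 16.9667
```

View pics/w12.png

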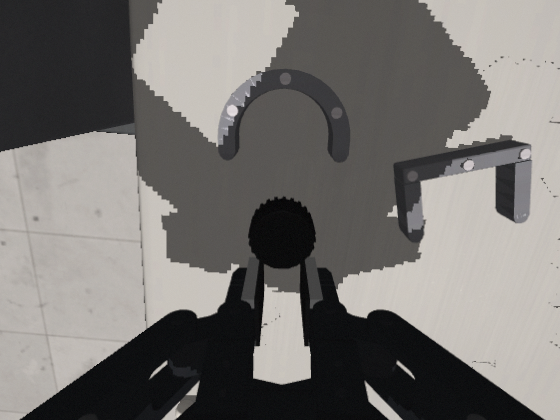

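The cap at (282,232) is lined up with the mouth, whose ends are at (229,150) and (341,154). Going straight in.

```bash
python3 -m handwheel '[{"dx":2,"dy":0.2,"dz":0,"roll":0},{"dx":4.5,"dy":0.4,"dz":0,"roll":0},{"dx":7,"dy":0.6,"dz":0,"roll":0},{"dx":9.5,"dy":0.7,"dz":0,"roll":0},{"dx":12,"dy":0.8,"dz":0,"roll":0},{"dx":14.5,"dy":0.8,"dz":0,"roll":0},{"dx":17,"dy":0.8,"dz":0,"roll":0},{"dx":19.5,"dy":0.8,"dz":0,"roll":0},{"dx":22,"dy":0.8,"dz":0,"roll":0},{"dx":24.5,"dy":0.8,"dz":0,"roll":0},{"dx":27,"dy":0.8,"dz":0,"roll":0},{"dx":29,"dy":0.8,"dz":0,"roll":0}]'; python3 look.py w13
```

```text
clock: 18.02
tool_pos: [0.4331, -0.0781, 0.0795]
tcp_rot: [2.114, 2.322, -0.003]
force: [-1.0, -0.0, -0.1]
finger_gap: 0.0179
n 2975 cap [ 0.43   -0.0419] R 0.0263 z 0.0174 in tool 0.0364 0.0004
to nest, tool axes 0.0009 -0.0004 nest axes: lat,along -0.0005 0.0009
heading 95.36132770328041 tcp [ 0.4331 -0.0781  0.0795] F [-1.  -0.  -0.1] 18.0167
```

View pics/w13.png

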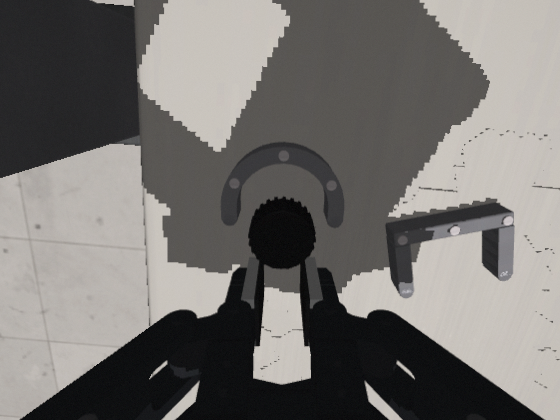

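```bash
python3 -m handwheel '[{"dx":1.5,"dy":-0.2,"dz":0,"roll":0},{"dx":3.2,"dy":-0.4,"dz":0,"roll":0},{"dx":5,"dy":-0.5,"dz":0,"roll":0},{"dx":6.8,"dy":-0.5,"dz":0,"roll":0},{"dx":8.5,"dy":-0.5,"dz":0,"roll":0},{"dx":10,"dy":-0.5,"dz":0,"roll":0},{"dx":11.2,"dy":-0.5,"dz":0,"roll":0},{"dx":12.2,"dy":-0.5,"dz":0,"roll":0},{"dx":13,"dy":-0.5,"dz":0,"roll":0},{"dx":13.5,"dy":-0.5,"dz":0,"roll":0}]'; python3 look.py w14 | tail -1; python3 - <<'E'
from h import *
p=cv2.imread('pics/w14.png')[170:290,200:365]; cv2.imwrite('pics/w14c.png',cv2.resize(cv2.convertScaleAbs(p,alpha=1.8),None,fx=4.8,fy=4.8,interpolation=cv2.INTER_CUBIC))
E
```

```text
clock: 18.9
tool_pos: [0.4312, -0.0644, 0.0794]
tcp_rot: [2.115, 2.323, -0.003]
force: [-0.0, -0.0, 0.5]
finger_gap: 0.0178
heading 95.3663454556867 tcp [ 0.4312 -0.0644  0.0794] F [-0.  -0.   0.5] 18.9
```

View pics/w14c.png

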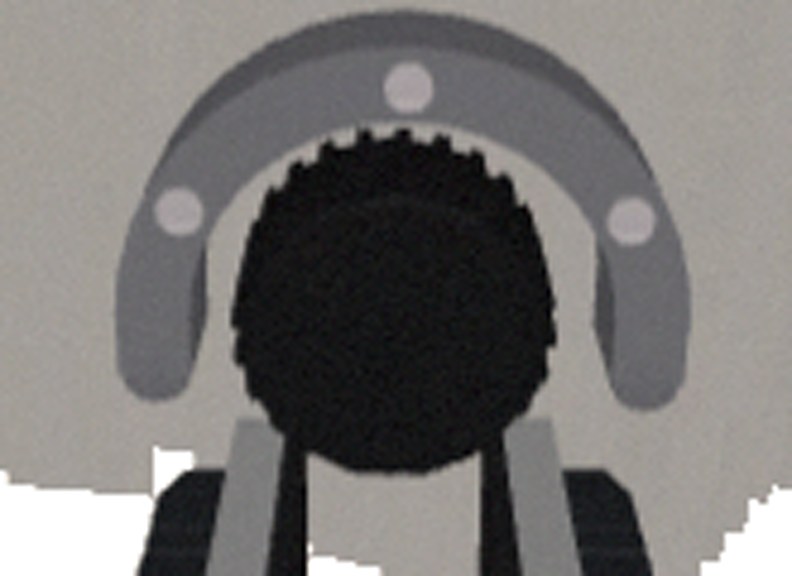

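The cap sits inside the round nest. The crop shows it about 1 mm left of and 0–2 mm past the origin, with its rear edge out of the mouth. Backing straight off.

```bash
python3 -m handwheel '[{"dx":-1,"dy":0,"dz":0,"roll":0},{"dx":-3,"dy":0,"dz":0,"roll":0},{"dx":-6,"dy":0,"dz":0,"roll":0},{"dx":-10,"dy":0,"dz":0,"roll":0},{"dx":-15,"dy":0,"dz":0,"roll":0},{"dx":-21,"dy":0,"dz":-2,"roll":0},{"dx":-28,"dy":0,"dz":-8,"roll":0},{"dx":-36,"dy":0,"dz":-18,"roll":0},{"dx":-45,"dy":0,"dz":-32,"roll":0},{"dx":-54,"dy":0,"dz":-48,"roll":0},{"dx":-60,"dy":0,"dz":-60,"roll":0},{"dx":-62,"dy":0,"dz":-65,"roll":0}]'; python3 -m handwheel '[{"dx":0,"dy":-2,"dz":0,"roll":0},{"dx":0,"dy":-2,"dz":0,"roll":0}]' | head -1; python3 - <<'E'
from h import *
import json
c=calibration('wrist'); p,d=read_camera('wrist'); cv2.imwrite('pics/w15.png',p); np.save('w15.npy',d)
json.dump({k:np.array(v).tolist() for k,v in c.items()},open('w15.json','w'))
cv2.imwrite('pics/w15c.png',cv2.resize(cv2.convertScaleAbs(p[60:200,190:370],alpha=1.8),None,fx=4.2,fy=4.2,interpolation=cv2.INTER_CUBIC))
pts=np.array([dep(c,u,v,d[v,u]) for v in range(40,230) for u in range(180,380)])
w=pts[:,:2]-[.4292,-.0415]; m=(pts[:,2]>.0162)&(pts[:,2]<.0215)&(np.hypot(*w.T)<.03)
e=cv2.minEnclosingCircle(pts[m][:,:2].astype(np.float32)); print('cap',e,pts[m].mean(0),m.sum()); 
E
```

```text
clock: 19.95
tool_pos: [0.4382, -0.1279, 0.1467]
tcp_rot: [2.113, 2.318, -0.002]
force: [-0.5, -0.3, 0.2]
finger_gap: 0.0179
clock: 20.12
cap ((0.42852428555488586, -0.041270822286605835), 0.01449880376458168) [ 0.42845698 -0.04106995  0.01758304] 1991
```

View pics/w15c.png

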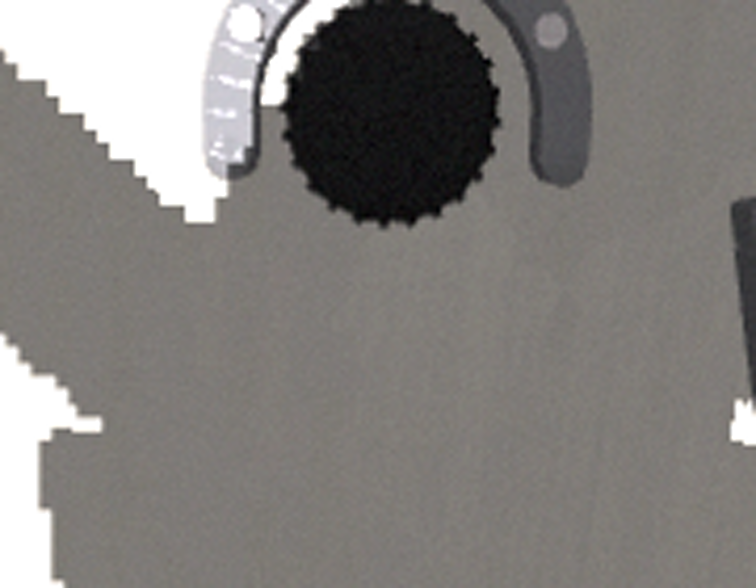

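View pics/w15.png

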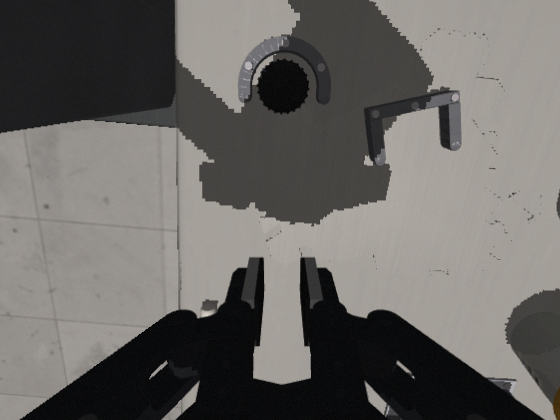

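The cap centre is (0.4285,-0.0413), about 1 mm from the nest origin, with its top at 17.6 mm, so it lies flat. Final check of the surroundings.

```bash
python3 - <<'E'
from h import *
a=read_camera('top')[0]; s,_=read_camera('scene'); cv2.imwrite('pics/s16.png',cv2.resize(s[160:370,110:540],(800,391),interpolation=cv2.INTER_CUBIC))
b=cv2.imread('pics/top0.png'); cv2.imwrite('pics/t16.png',np.vstack([cv2.resize(x[170:300,150:420],None,fx=2.2,fy=2.2) for x in (b,a)]))
st=ctrl.read_state(); print(st['clock'],st['force'],st['tool_pos'])
E
```

```text
20.2667 [-0.8180264   0.12443198 -0.91864344] [ 0.43553757 -0.12759507  0.14600015]
```

View pics/s16.png

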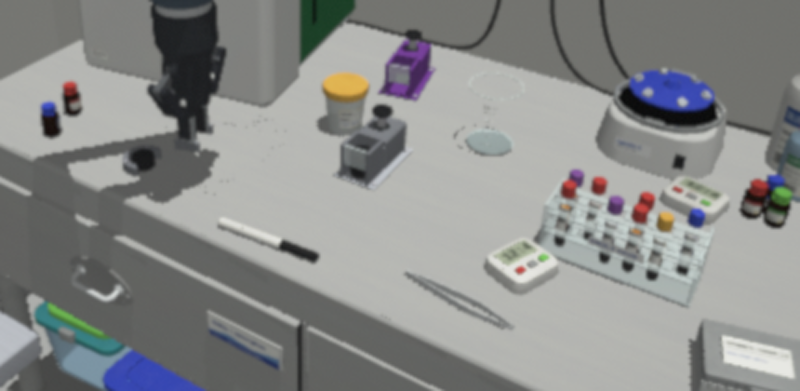

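View pics/t16.png

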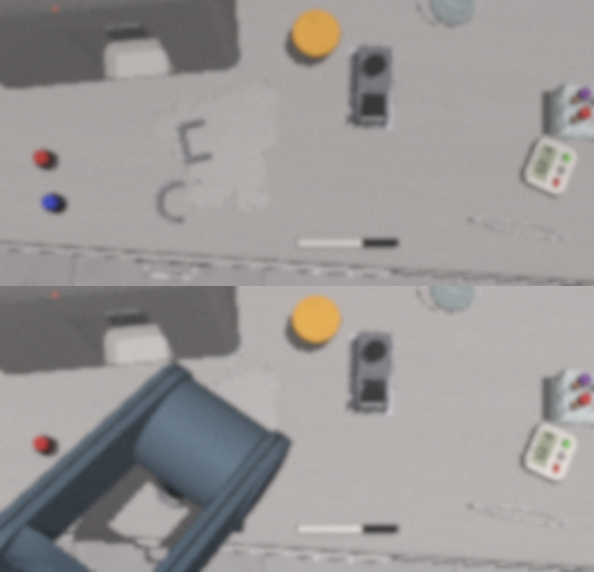

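The scene view shows the cap in the round nest at (143,158), the square nest area clear, the plunger up, and every bystander where it was. Handing in.

```bash
python3 -c "
from workcell import order
print(order.job_done())"
```

```text
the job is handed in; nothing more can be done
None
```

The cap is in the round nest, lying flat, and I handed the job in at about 20 s of the 54 s allowed.

- **Press:** I pressed the grey dispenser's plunger once with the shut fingertips, steadily, down to its stop. There the force rose to about 14 N with almost no further travel. I then let it rise, and one cap came out.
- **Nudge:** I pushed the cap along the bench in front of the two fingertips, held 18 mm apart, without pinching or lifting it. For the first stretch I turned the tool about 30° so the gripper's links would not touch the dispenser.
- **Last checks:** The cap's centre measured about 1 mm from the nest origin, with its top at 17.6 mm. The plunger is up, and the rest of the stack was still in the magazine when I checked after the press. The gripper was clear of everything at hand-in. The vials, cup, marker, timer and forceps look unmoved; the arm hid the blue-capped vial and the square nest in the last top view, but the blue vial shows unmoved in the scene view and the square nest in the last wrist view.
- **Disagreement between cameras:** The scene camera placed points 5–9 mm away from where the top and wrist cameras put them. Those two agreed with each other, so I used the wrist camera for positions. My estimates of how deep the cap sits ranged from about 0 to 2 mm past the nest origin, all within the 5 mm allowed.

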